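# Strap two sample cases into the sloped transit cradle

### The job

Swing the cradle's sprung hold-down bail right back until it parks by itself, and let go of it. Then pack the two sample cases that lie left and right of the cradle side by side on its sloped bed, lids up, flat on the bed and up against the front lip, between the end walls. Then tip the bail forward again so that it snaps over and bears down on both cases, let go of everything, and leave the two bottles and the tin where they are.

Things in the scene. Friction and masses are not known exactly. Their poses are not given: they have to be found in the camera images.
- bed: Bare aluminium tray of a fixed cradle, sloping 30 degrees, low edge towards the robot; place and yaw vary. Origin: centre of the bed surface, 50 mm above the bench. Axes: x up the slope, y along the width, z out of the bed. Front lip: inner face x = -36 mm, 5 mm thick, 10 mm high. Rear edge x = +45 mm, no wall. End walls: inner faces y = -110 and +110 mm, 6 mm thick, 12 mm high.
- seat_left (a point): Resting place on the bed surface for one case's origin (bed x = -2, y = +55 mm). Two cases of 104 mm lie end to end in the 220 mm between the end walls, long sides along the bed's y, 64 mm sides along the slope; either case in either place, either way round.
- seat_right (a point): The other resting place, on the bed surface (bed x = -2, y = -55 mm).
- bail (a joint): Angle (rad) of the U-shaped steel hold-down bail, 262 mm wide (292 mm with the spring strut at its left end). 0: stop, bar low over the empty bed; 0.21: bar bears on cases lying flat; 2.0: stop, parked back beyond the bed's upper edge. Over-centre spring: below about 1.3 it drives the bar forward and down (about 4 N at the bar when shut), above that back (about 2 N): it stays at either end.
- bail_bar (a point): Middle of the bail's cross bar: dark steel sleeve, 12 mm diameter, 200 mm long, along the bed's y. Bed coordinates: hinge + 64 mm * (cos(150 deg - joint), 0, sin(150 deg - joint)). Shut on the empty bed: x = -25, z = 37 mm; on cases: x = -17, z = 48 mm; parked: x = +82, z = 42 mm.
- bail_hinge (a point): Point on the bail's hinge axis at mid width, fixed in the bed's axes at x = +30 mm, z = +5 mm; the axis is the bed's y. The hinges themselves are outside the end walls.
- case_1: Closed dark grey plastic sample case with a pale rectangular label on the lid: 64 mm (own x; 71 mm with the latch) x 104 mm (own y) x 42 mm high, 0.34 kg, lid does not open. Origin: centre of its underside, z up through the lid. Starts flat on the bench, left of the cradle. Grasp across the 64 mm.
- case_2: A second sample case just like case_1, starting flat on the bench, right of the cradle. (A third such case far at the back, beside the monitor, is part of the room.)
- powder_bottle: Bystander: white bottle 49 mm across, 94 mm tall, standing in front of the cradle on the left, nearer the robot. Origin: centre of its underside. Leave alone.
- reagent_bottle: Bystander: white bottle 45 mm across, 132 mm tall, standing beyond the right case. Origin: centre of its underside. Leave alone.
- grease_tin: Bystander: flat round tin 54 mm across, 20 mm high, in front of the cradle to the right. Origin: centre of its underside. Leave alone.

How it is judged:
By the outcome, as a careful person would: the job done as asked, in the order asked, and still so for the second after the job is handed in, with the robot touching nothing.
It also fails if it takes over 72 s, if anything falls off the work surface, if the arm or the gripper's body presses on something with over 40 N, if the wrist force passes 120 N, or if a joint passes its speed limit or range.

### The arm

A 6-joint arm with a two-finger parallel gripper is mounted at the origin on a cart in front of the work surface, level with it; the furniture and walls round the work are solid. World frame = base frame: x ahead of the robot, y to its left, z up, the work surface at z = 0. Lengths are in mm, angles in rad, forces in N, time in s.
With the tool pointing down it reaches from about 400 to 925 mm from the base axis. Payload 12.5 kg.
Tool frame: the origin (TCP) lies at the very end of the fingers, on their centre line; the grasp point (between the pads) lies 19 mm behind it; z points along the fingers, y is the direction in which the jaws open and shut (so a half turn about z gives the same grasp; the last joint's range is limited). The gripper opens to 95 mm and grips with 3 to 60 N. Pads are 20 mm wide; open, the fingers measure 119 mm over their backs; the gripper's body (75 mm by 180 mm) begins 59 mm behind the grasp point.
Start: joints at [-1.456, 0.491, 1.559, -0, 1.092, -0.106], TCP at [136.903, -609.84, 214.661] pointing down, gripper open.
Joint ranges: [-3.1, 3.1], [-0.84, 2.19], [0.05, 2.79], [-1.13, 4.28], [0.06, 2.93], [-2.69, 2.69]. Speed limits (rad/s): [2.22, 2.22, 2.79, 3.14, 3.14, 3.14].

### API

Orientations are given as [roll, pitch, yaw] about the fixed x, y, z axes, in that order (R = Rz(yaw) Ry(pitch) Rx(roll)).
In Python, from cell import env gives the robot as it stands.
- The arm moves only by the shell command python3 -m pendant 'ROWS'. ROWS is JSON, a list that holds one entry, the list of rows, each a list of 5 numbers: the opening, from 0 (shut) to 1 (fully open), then the shift along the tool's x, y, z in m, then the turn about the tool's z in rad. A call has exactly 8 rows; each row is the pose to reach, as a shift and turn from the pose commanded when the call began, along the tool's axes at that moment; what a row does not reach only later rows make up. A row lasts 1/10 s, in which the tool goes at most 50 mm and 8.59 degrees, less where a joint would pass 70% of its speed; a pose out of reach is approached as far as the arm can. A call with a gripper value outside its range is refused whole. The fingers move at their own pace and stop on an object; the grip force is fixed at half the most. Time passes only in rows, so rows that repeat a pose let the fingers close, or fill a call up. It gives the time, the measured TCP pose, the force and the opening at its end, in the units of the state.
- env.state(): the state, without advancing time (a new reading comes with each control period).
- env.read_camera(name): name is "side" or "top"; returns a dict with "image" (400x640x3 uint8, blue, green, red), "range_z" (400x640 float32, mm along the optical axis (not along the pixel's ray), 0 where there is no reading), "fx", "fy", "cx", "cy" (pixels), "dist" ([k1, k2, p1, p2, k3] as OpenCV has them; the pictures are not rectified), "rvec" (rotation vector, rad) and "tvec" (3), from world to camera coordinates, as OpenCV has them. Camera axes: x right, y down, z forward; pixel columns grow to the right and rows downward; lengths in mm; the calibration is good to about 2 mm. A picture is of the moment at which its call begins.
- env.job_done(): hands the job in, once; it reports no verdict.
The state is a dict: "t": time; "joints": joint angles; "qvel": joint speeds; "tau": joint torques, N m; "eef_pos": TCP position; "tcp_rot": TCP orientation; "ft_force": force on the tool from outside, world axes, zero at the start; "moment": the same for the moment, N m; "opening": opening from 0.0 (shut) to 1.0 (fully open).
Only numpy, scipy, OpenCV 4.12 (cv2) and the standard library are available. Lean on these libraries where they do the work, as an engineer would, in place of code of your own. Each camera call takes 0.05 s, during which the arm holds its last target. There are 200 camera calls.

## Working session

There is one attempt and no reset: what is moved stays moved. The work goes in short steps, Python scripts to look and compute and a shell command to move; the robot and the scene stay as the last step left them, time stands still between calls to the robot, and variables do not carry over. Pictures are saved under pics/ and viewed, about 8 in all and at most 12, crops included, and the job is handed in when it is done.

```bash
ls; mkdir -p pics; python3 - <<'E'
from cell import env
import cv2,numpy as np
print(env.state())
for n in("top","side"):
    c=env.read_camera(n); cv2.imwrite(f"pics/{n}0.png",c["image"]); np.savez(f"{n}0.npz",**c)
    R=cv2.Rodrigues(np.array(c["rvec"],float))[0]; print(n,c["fx"],c["dist"],(-R.T@np.array(c["tvec"]).ravel()).round(),R[2].round(2))
E
```

```text
pics
{'t': 0.0, 'joints': array([-1.45557891e+00,  4.91540974e-01,  1.55947491e+00,  9.89270184e-06,
        1.09169961e+00, -1.05604166e-01]), 'qvel': array([ 0.00127879,  0.00021192, -0.00114912, -0.00027857,  0.00136806,
        0.00011497]), 'tau': array([ 1.15083541e-03, -6.12657809e+01, -2.58178246e+01,  6.93065068e-02,
        4.82994388e-02, -1.27278518e-04]), 'eef_pos': array([ 136.88687858, -609.56231369,  214.06452971]), 'tcp_rot': array([-3.14047699e+00, -1.27081712e-04,  2.20816943e-01]), 'ft_force': array([-0.47427255, -0.89266   ,  0.23054989]), 'moment': array([0.02682477, 0.01335315, 0.01886864]), 'opening': 0.997832234240016}
top 439.85912690220374 [0.03840968 0.         0.         0.         0.        ] [ 371.  -33. 1268.] [ 0.1  -0.01 -1.  ]
side 377.04099206646754 [-0.08020332  0.          0.          0.          0.        ] [283. 948. 871.] [ 0.16 -0.77 -0.61]
```

View pics/top0.png

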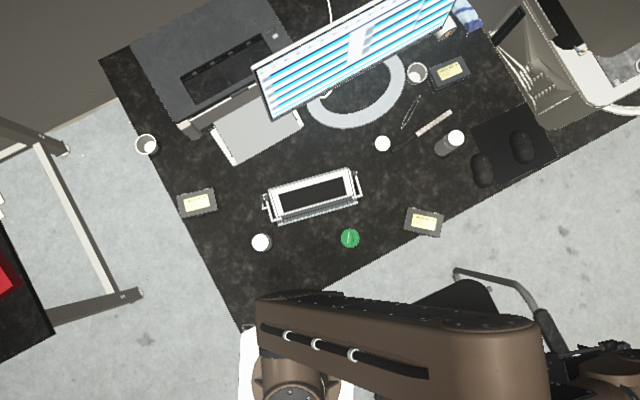

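View pics/side0.png

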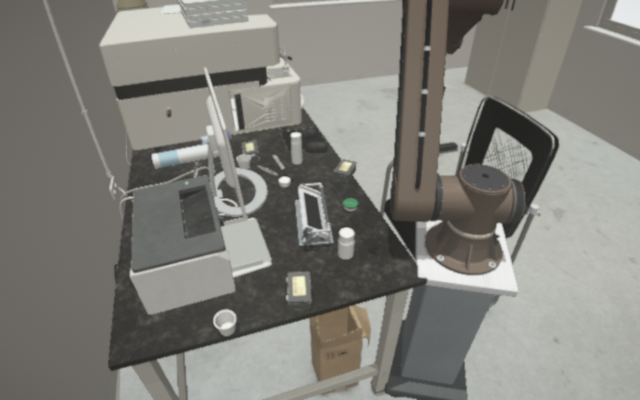

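The top view shows the cradle at about (313,195), the left case at (197,202), the right case at (424,222), the powder bottle at (261,242), the tin at (350,238) and the reagent bottle at (455,140). Next I'll measure.

```bash
cat > h.py <<'E'
import numpy as np,cv2
def load(n): return dict(np.load(n))
def cam(c):
    K=np.array([[c["fx"],0,c["cx"]],[0,c["fy"],c["cy"]],[0,0,1]],float)
    return K,np.array(c["dist"],float).ravel(),cv2.Rodrigues(np.array(c["rvec"],float).ravel())[0],np.array(c["tvec"],float).ravel()
def rays(c,px):
    K,d,R,t=cam(c); u=cv2.undistortPoints(np.array(px,float).reshape(-1,1,2),K,d).reshape(-1,2)
    return -R.T@t, np.c_[u,np.ones(len(u))]@R     # centre, directions with unit optical depth
def plane(c,px,z):
    o,D=rays(c,px); return o+D*((z-o[2])/D[:,2])[:,None]
def cloud(c):
    h,w=c["range_z"].shape; v,u=np.mgrid[:h,:w]
    o,D=rays(c,np.c_[u.ravel(),v.ravel()]); P=o+D*c["range_z"].reshape(-1,1)
    P[c["range_z"].ravel()<=0]=np.nan
    return P.reshape(h,w,3)
def proj(c,P):
    K,d,R,t=cam(c); return cv2.projectPoints(np.array(P,float).reshape(-1,1,3),cv2.Rodrigues(R)[0],t,K,d)[0].reshape(-1,2)
E
python3 - <<'E'
from h import *
c=load("top0.npz"); P=cloud(c)
im=c["image"]
a=cv2.resize(im[155:260,165:285],None,fx=5,fy=5,interpolation=cv2.INTER_CUBIC)
b=cv2.resize(im[150:250,245:375],None,fx=6,fy=6,interpolation=cv2.INTER_CUBIC)
cv2.imwrite("pics/cr.png",b[:600,:800])
# yellow labels
hsv=cv2.cvtColor(im,cv2.COLOR_BGR2HSV)
m=cv2.inRange(hsv,(15,40,120),(40,255,255))
for ct in cv2.findContours(m,0,1)[0]:
    if cv2.contourArea(ct)>60:
        r=cv2.minAreaRect(ct); bx=plane(c,cv2.boxPoints(r),42)
        print("label",np.round(r[0]),bx.mean(0).round(1),bx.round().tolist(), P[int(r[0][1]),int(r[0][0])].round(1))
# regions with height 30..50 around cases
Z=P[...,2]
for (u,v) in((197,202),(424,222)):
    s=np.zeros(Z.shape,np.uint8); s[v-25:v+25,u-30:u+30]=1
    mk=((abs(Z-42)<12)&(s>0)).astype(np.uint8)
    q=P[mk>0]; print("top",len(q),np.median(q,0).round(1)); r=cv2.minAreaRect(q[:,:2].astype(np.float32)); print(r)
for n,(u,v) in dict(pow=(261,242),tin=(350,238),rea=(455,138),cr=(313,195),bench=(230,220)).items(): print(n,P[v,u].round(1))
E
```

```text
label [622. 380.] [  36.9 -867.    42. ] [[48.0, -851.0, 42.0], [49.0, -885.0, 42.0], [26.0, -883.0, 42.0], [25.0, -849.0, 42.0]] [ 181.5 -506.9  570.8]
label [334. 389.] [  -7.4 -101.3   42. ] [[-34.0, -81.0, 42.0], [24.0, -91.0, 42.0], [20.0, -122.0, 42.0], [-39.0, -112.0, 42.0]] [ -15.6 -101.2   11.5]
label [286. 371.] [34.8 26.1 42. ] [[65.0, 72.0, 42.0], [66.0, -17.0, 42.0], [5.0, -19.0, 42.0], [3.0, 69.0, 42.0]] [ 95.6  16.5 264.5]
label [256. 377.] [ 19.  105.7  42. ] [[71.0, 124.0, 42.0], [72.0, 97.0, 42.0], [-33.0, 88.0, 42.0], [-34.0, 114.0, 42.0]] [ 13.  110.1  16. ]
label [503. 368.] [  58.4 -555.3   42. ] [[135.0, -487.0, 42.0], [145.0, -621.0, 42.0], [-18.0, -623.0, 42.0], [-28.0, -491.0, 42.0]] [ 245.7 -243.5  774.7]
label [423. 222.] [ 444.9 -342.4   42. ] [[432.0, -304.0, 42.0], [470.0, -312.0, 42.0], [457.0, -381.0, 42.0], [420.0, -373.0, 42.0]] [ 446.9 -340.9   42.9]
label [449.  71.] [ 882.9 -414.8   42. ] [[885.0, -376.0, 42.0], [914.0, -439.0, 42.0], [881.0, -453.0, 42.0], [852.0, -390.0, 42.0]] [ 883.7 -413.1   44.5]
top 962 [481.  290.9  41.9]
((480.97308349609375, 291.6376647949219), (73.68255615234375, 107.05736541748047), 14.675021171569824)
top 884 [ 443.  -340.8   41.3]
((442.96240234375, -341.32501220703125), (104.19610595703125, 70.73847961425781), 78.5210189819336)
pow [376.4 102.5  93.6]
tin [ 394.5 -139.8   20. ]
rea [ 662.2 -401.4  134.1]
cr [510.8 -31.8  48.6]
bench [437.5 204.7  -0.8]
```

View pics/cr.png

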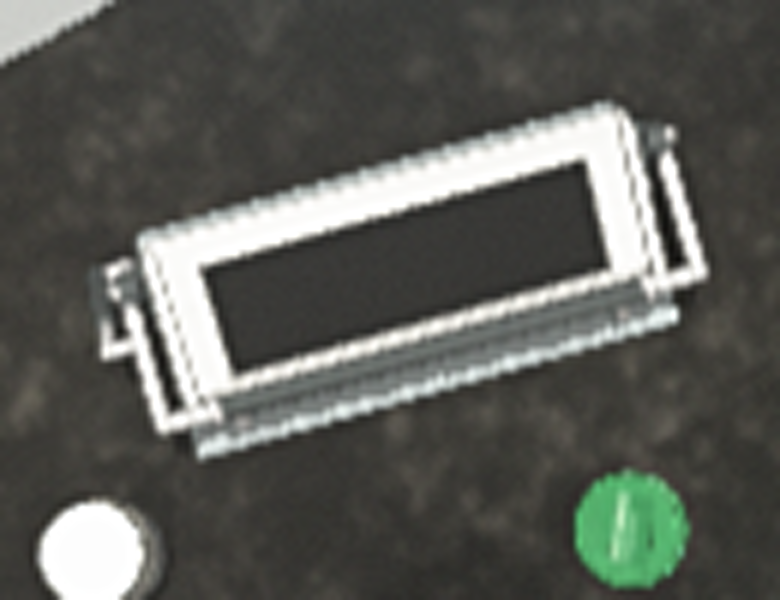

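The bail is forward, with its bar along the low edge from about (281,217) to (355,198). The bed holds a black mat. Next I'll fit the bed pose and zoom in on the cases' latches.

```bash
cat > bed.py <<'E'
from h import *
c=load("top0.npz"); P=cloud(c); im=c["image"]
a=cv2.resize(im[180:225,170:225],None,fx=7,fy=7,interpolation=cv2.INTER_CUBIC)
b=cv2.resize(im[200:245,397:452],None,fx=7,fy=7,interpolation=cv2.INTER_CUBIC)
cv2.imwrite("pics/cases.png",np.hstack([a,b]))
quad=np.array([[282,196],[340,178],[345,193],[286,210]],np.int32)
m=np.zeros(im.shape[:2],np.uint8); cv2.fillPoly(m,[quad],1)
q=P[m>0]; q=q[np.isfinite(q[:,0])]
for _ in range(4):
    A=np.c_[q[:,:2],np.ones(len(q))]; k=np.linalg.lstsq(A,q[:,2],rcond=None)[0]; r=q[:,2]-A@k; q=q[abs(r)<4]
print("plane slope deg",np.degrees(np.arctan(np.hypot(*k[:2]))),"yaw",np.degrees(np.arctan2(k[1],k[0])),len(q),r.std())
# cradle top blob: bright pixels near
V=P[...,2]; s=np.zeros(V.shape,np.uint8); s[155:235,250:375]=1
g=((V>30)&(V<90)&(s>0)).astype(np.uint8); n,l,st,ce=cv2.connectedComponentsWithStats(g)
print(st[1:][st[1:,4]>50])
w=((im.min(2)>190)&(s>0)).astype(np.uint8); ct=max(cv2.findContours(w,0,1)[0],key=cv2.contourArea); rr=cv2.minAreaRect(ct); print(rr,cv2.boxPoints(rr).round(1).tolist())
# mat corners in image
d=((im.max(2)<70)&(s>0)).astype(np.uint8); n,l,st,ce=cv2.connectedComponentsWithStats(d); i=l[192,313]
ct=cv2.findContours((l==i).astype(np.uint8),0,1)[0][0]; r=cv2.minAreaRect(ct); print("mat",st[i],r)
bp=cv2.boxPoints(r)
o,D=rays(c,np.r_[bp,[r[0]]]); n_=np.array([-k[0],-k[1],1]); t=(k[2]-n_@o)/(D@n_); X=o+D*t[:,None]; print(X.round(1))
E
python3 bed.py
```

```text
plane slope deg 29.193429636128016 yaw 18.551991072118106 857 1.9220682907885493
[[ 259  168  104   55 3062]]
((309.92486572265625, 194.17738342285156), (32.128475189208984, 100.29620361328125), 74.2913589477539) [[257.29998779296875, 192.3000030517578], [353.8999938964844, 165.10000610351562], [362.5, 196.10000610351562], [266.0, 223.1999969482422]]
mat [ 279  177   67   35 1140] ((312.3840026855469, 194.14955139160156), (17.494670867919922, 65.24822998046875), 74.1808090209961)
[[ 507.3   62.7   64.8]
 [ 561.9 -109.1   63.2]
 [ 518.5 -125.2   37.3]
 [ 463.3   49.8   39.1]
 [ 512.8  -30.    51.2]]
```

View pics/cases.png

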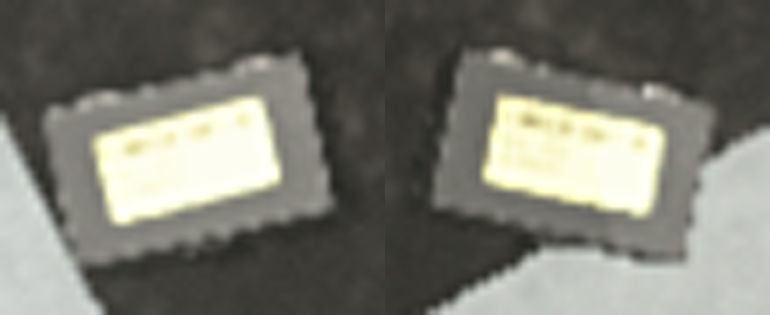

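```bash
python3 - <<'E'
from h import *
for n in("top0.npz","side0.npz"):
  c=load(n); P=cloud(c); im=c["image"]
  Q=P.reshape(-1,3)
  for nm,ctr,th in(("c1",(481,291.3),14.7),("c2",(444,-341.3),-11.7)):
    a=np.radians(th); ex=np.array([np.cos(a),np.sin(a)]); ey=np.array([-ex[1],ex[0]])
    d=Q[:,:2]-ctr; u=d@ex; v=d@ey; z=Q[:,2]
    m=(abs(u)<60)&(abs(v)<75)&(z>25)&(z<55); 
    print(n,nm,"v range top",np.percentile(v[m],[1,99]).round(1))
    for lo in range(-55,55,10):
        k=m&(v>=lo)&(v<lo+10)
        if k.sum()>3: 
            b=(abs(u)<50)&(v>=lo)&(v<lo+10)&(z>8)&(z<25)
            print(lo,"u",np.nanmin(u[k]).round(1),np.nanmax(u[k]).round(1),"low pts",u[b].round().tolist()[:12],z[b].round().tolist()[:12])
    if n[0]=="t":
      L=cv2.inRange(cv2.cvtColor(im,cv2.COLOR_BGR2HSV),(15,30,150),(45,255,255)); 
      k=m.reshape(L.shape)&(L>0); q=plane(c,np.argwhere(k)[:,::-1],42); print("label ctr",q.mean(0).round(1),cv2.minAreaRect(q[:,:2].astype(np.float32)))
c=load("side0.npz");im=c["image"]
a=cv2.resize(im[260:310,275:330],None,fx=7,fy=7,interpolation=cv2.INTER_CUBIC)
b=cv2.resize(im[145:195,320:375],None,fx=7,fy=7,interpolation=cv2.INTER_CUBIC)
cv2.imwrite("pics/cases2.png",np.hstack([a,b]))
E
```

```text
top0.npz c1 v range top [-52.5  52.2]
-55 u -32.4 33.5 low pts [30.0, 27.0, 24.0, 21.0, 23.0, 19.0, 15.0, 12.0, 9.0, 8.0, 5.0, 1.0] [17.0, 23.0, 23.0, 22.0, 10.0, 15.0, 19.0, 23.0, 23.0, 11.0, 11.0, 15.0]
-45 u -32.7 34.3 low pts [-32.0, -33.0, -33.0] [21.0, 11.0, 10.0]
-35 u -33.0 36.9 low pts [-32.0, -33.0] [16.0, 17.0]
-25 u -32.8 33.8 low pts [-32.0, -33.0, -33.0] [18.0, 16.0, 9.0]
-15 u -36.8 32.7 low pts [-33.0, -33.0, -33.0] [18.0, 14.0, 9.0]
-5 u -36.4 33.8 low pts [] []
5 u -36.4 33.1 low pts [] []
15 u -33.1 33.4 low pts [-32.0, -32.0, -33.0] [21.0, 17.0, 16.0]
25 u -33.0 37.3 low pts [-33.0, -32.0, -32.0, -33.0] [24.0, 17.0, 8.0, 9.0]
35 u -31.9 36.9 low pts [-32.0, -32.0, -32.0, -32.0, -33.0] [22.0, 17.0, 14.0, 8.0, 8.0]
45 u -32.4 34.4 low pts [-32.0] [25.0]
label ctr [484.4 295.8  42. ] ((481.6658935546875, 292.1969909667969), (38.190582275390625, 70.16056060791016), 15.949697494506836)
top0.npz c2 v range top [-51.4  51.2]
-55 u -31.7 31.8 low pts [] []
-45 u -32.2 32.6 low pts [-32.0, -32.0] [10.0, 19.0]
-35 u -32.3 34.5 low pts [-32.0, -32.0] [13.0, 22.0]
-25 u -32.3
[... 1263 characters left out ...]
[24.0, 16.0, 11.0]
-35 u -30.8 31.8 low pts [-31.0, -31.0, -31.0, -32.0] [23.0, 19.0, 13.0, 9.0]
-25 u -29.6 31.9 low pts [-30.0, -31.0] [13.0, 12.0]
-15 u -34.3 32.7 low pts [-30.0] [12.0]
-5 u -34.8 30.3 low pts [-31.0, -30.0] [18.0, 9.0]
5 u -34.5 31.4 low pts [-32.0, -32.0] [24.0, 19.0]
15 u -31.7 30.5 low pts [-30.0, -31.0, -30.0, -31.0] [23.0, 20.0, 11.0, 9.0]
25 u -31.8 32.1 low pts [-29.0, -31.0, -30.0, -31.0] [24.0, 21.0, 15.0, 13.0]
35 u -31.3 31.6 low pts [25.0, 1.0, 29.0, -28.0, -30.0] [19.0, 23.0, 9.0, 20.0, 12.0]
45 u -30.4 32.3 low pts [33.0, 33.0, 26.0, 19.0, 15.0, 31.0, 27.0, 24.0, 18.0, 14.0, 5.0, 2.0] [24.0, 18.0, 23.0, 23.0, 23.0, 17.0, 18.0, 17.0, 20.0, 21.0, 24.0, 22.0]
```

View pics/cases2.png

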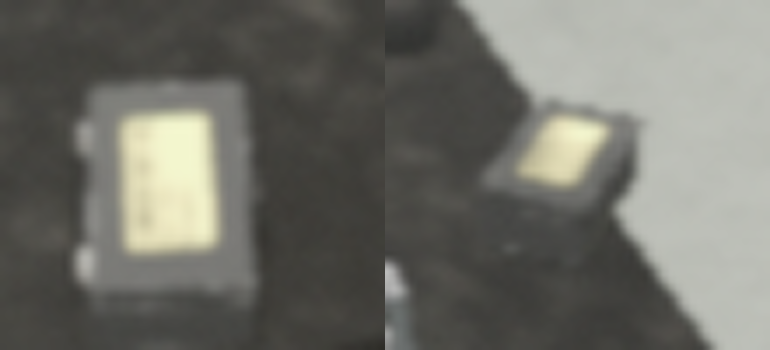

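Each case has its latch in the middle of the robot side, high up, with hinges on the far side at ±32 mm, so I can grasp in the middle. The bed yaw is about 17.6°. I'll check the bed pose with an overlay.

```bash
cat >> h.py <<'E'
O=np.array([512.8,-30,50.]); PSI=np.radians(17.6)
def setbed(o,psi_deg):
    global O,PSI; O=np.array(o,float); PSI=np.radians(psi_deg)
def bedR():
    ch,sh=np.cos(PSI),np.sin(PSI); c30,s30=np.cos(np.pi/6),.5
    return np.array([[c30*ch,-sh,-s30*ch],[c30*sh,ch,-s30*sh],[s30,0,c30]])
def b2w(p): return O+np.atleast_2d(p)@bedR().T
def w2b(p): return (np.atleast_2d(p)-O)@bedR()
E
python3 - <<'E'
from h import *
for n,(u0,v0,u1,v1,f) in dict(top=(245,150,375,250,6),side=(285,170,345,250,7)).items():
    c=load(n+"0.npz"); im=cv2.resize(c["image"][v0:v1,u0:u1],None,fx=f,fy=f,interpolation=cv2.INTER_CUBIC)
    def pl(pts,col):
        p=(proj(c,b2w(pts))-[u0,v0]+.5)*f-.5
        cv2.polylines(im,[(p*8).round().astype(np.int32)],False,col,1,cv2.LINE_AA,3)
    pl([[-41,116,0],[45,116,0],[45,-116,0],[-41,-116,0],[-41,116,0]],(0,0,255))
    pl([[-41,116,10],[-41,-116,10]],(0,255,255))
    pl([[-36,116,12],[45,116,12]],(255,0,255));pl([[-36,-116,12],[45,-116,12]],(255,0,255))
    pl([[-25,100,37],[-25,-100,37]],(0,255,0))
    cv2.imwrite(f"pics/ov_{n}.png",im)
    if n=="top": A=im
    else: B=im
h=560; s=cv2.resize(A,(520,400)); t=cv2.resize(B,(270,360)); C=np.zeros((400,790,3),np.uint8); C[:400,:520]=s; C[:360,520:]=t
cv2.imwrite("pics/ov.png",C)
c=load("top0.npz"); q=cloud(c)[150:250,245:375].reshape(-1,3); q=q[np.isfinite(q[:,0])]
b=w2b(q); m=(abs(b[:,0])<43)&(abs(b[:,1])<100)&(abs(b[:,2])<8)&(b[:,0]>-10); print("bed z resid",np.median(b[m,2]))
m=(b[:,2]>-10)&(b[:,2]<5)&(b[:,0]>20)&(abs(b[:,1])<100); print("rear x",np.percentile(b[m,0],[98,99.5]))
m=(abs(b[:,2]-40)<8)&(b[:,0]<0)&(abs(b[:,1])<125); print("bar x z y",np.median(b[m],0),np.percentile(b[m,1],[0,100]))
m=(abs(b[:,2]-9)<7)&(abs(b[:,0])<40)&(abs(b[:,1])>108)&(abs(b[:,1])<122); print("wall y",np.median(b[m&(b[:,1]>0),1]),np.median(b[m&(b[:,1]<0),1]))
E
```

```text
bed z resid 0.38626694237141224
rear x [46.97315355 47.96737445]
bar x z y [-124.55267616  -52.16740292   41.28964349] [-124.87456233  124.85831615]
wall y 113.48457839322396 -113.75883916869334
```

View pics/ov.png

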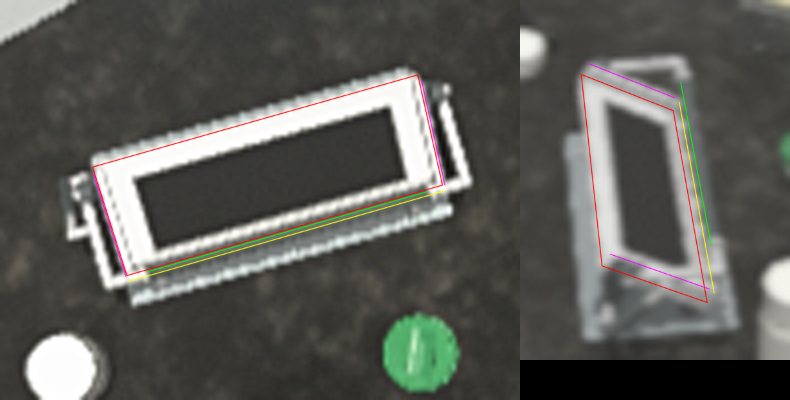

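```bash
sed -i 's/512.8,-30,50/513.8,-29.7,50/' h.py; cat > go.py <<'E'
import sys
from h import *
from cell import env
# go.py h y z [yawdeg]: bed-aligned target (h horizontal up-slope, y bed width, z world), or  go.py w x y z yawdeg
s=env.state(); a=sys.argv[1:]
def show(T,yaw):
    th=s["tcp_rot"][2]; d=np.array(T)-s["eef_pos"]
    dt=-(np.radians(yaw)-th); dt=(dt+np.pi/2)%np.pi-np.pi/2 if len(a)>4 and a[-1]=="any" else (dt+np.pi)%(2*np.pi)-np.pi
    print("tgt",np.round(T,1),"shift",[round(v/1000,4) for v in (d[0]*np.cos(th)+d[1]*np.sin(th),d[0]*np.sin(th)-d[1]*np.cos(th),-d[2])],"turn",round(dt,4))
if a[0]=="w": show([float(v) for v in a[1:4]],float(a[4]))
else:
    h,y,z=map(float,a[:3]); cs,sn=np.cos(PSI),np.sin(PSI)
    show([O[0]+h*cs-y*sn,O[1]+h*sn+y*cs,z],107.6)
d=s["eef_pos"]-O
print("t",round(s["t"],2),"pos",s["eef_pos"].round(1),"h,y",(d[0]*np.cos(PSI)+d[1]*np.sin(PSI)).round(1),(-d[0]*np.sin(PSI)+d[1]*np.cos(PSI)).round(1),"rpy",s["tcp_rot"].round(3),"F",s["ft_force"].round(1),"op",round(s["opening"],3),"j6",round(s["joints"][5],2))
E
python3 go.py -40.5 0 200; python3 -m pendant '[[[0.4,0.227,-0.24,0,-0.8],[0.4,0.227,-0.24,0,-0.8],[0.4,0.227,-0.24,0,-0.8],[0.4,0.227,-0.24,0,-0.8],[0.4,0.227,-0.24,0,-0.8],[0.4,0.227,-0.24,0,-0.8],[0.4,0.227,-0.24,0,-0.8],[0.4,0.227,-0.24,0,-0.8]]]'; python3 go.py -40.5 0 150
```

```text
tgt [475.2 -41.9 200. ] shift [np.float64(0.4545), np.float64(-0.4798), np.float64(0.0141)] turn -1.6572
t 0.1 pos [ 136.8 -609.6  214.1] h,y -534.7 -438.8 rpy [-3.141 -0.     0.221] F [0.  0.3 0.5] op 1.001 j6 -0.11
t: 0.9
eef_pos: [306.9, -323.1, 214.7]
tcp_rot: [-3.141, -0.0, 1.024]
ft_force: [-0.5, -0.8, -0.2]
opening: 0.415
tgt [475.2 -41.9 150. ] shift [np.float64(0.3276), np.float64(-0.0024), np.float64(0.0647)] turn -0.8537
t 0.9 pos [ 306.9 -323.1  214.7] h,y -285.9 -217.1 rpy [-3.141 -0.     1.024] F [-0.5 -0.8 -0.2] op 0.415 j6 -0.41
```

```bash
python3 -m pendant '[[[0.4,0.328,-0.0024,0.065,-0.854],[0.4,0.328,-0.0024,0.065,-0.854],[0.4,0.328,-0.0024,0.065,-0.854],[0.4,0.328,-0.0024,0.065,-0.854],[0.4,0.328,-0.0024,0.065,-0.854],[0.4,0.328,-0.0024,0.065,-0.854],[0.4,0.328,-0.0024,0.065,-0.854],[0.4,0.328,-0.0024,0.065,-0.854]]]'; python3 go.py -40.5 0 54
```

```text
t: 1.7
eef_pos: [476.5, -42.8, 148.5]
tcp_rot: [-3.141, -0.001, 1.878]
ft_force: [-0.4, 0.4, 0.6]
opening: 0.396
tgt [475.2 -41.9  54. ] shift [np.float64(0.0013), np.float64(-0.001), np.float64(0.0945)] turn 0.0003
t 1.7 pos [476.5 -42.8 148.5] h,y -39.5 -1.2 rpy [-3.141e+00 -1.000e-03  1.878e+00] F [-0.4  0.4  0.6] op 0.396 j6 -0.54
```

```bash
python3 -m pendant '[[[0.4,0.001,-0.001,0.04,0],[0.4,0.001,-0.001,0.07,0],[0.4,0.001,-0.001,0.094,0],[0.4,0.001,-0.001,0.094,0],[0.0,0.001,-0.001,0.094,0],[0.0,0.001,-0.001,0.094,0],[0.0,0.001,-0.001,0.094,0],[0.0,0.001,-0.001,0.094,0]]]'; python3 go.py -40.5 0 54
```

```text
t: 2.5
eef_pos: [472.8, -44.7, 56.4]
tcp_rot: [-3.14, -0.0, 1.876]
ft_force: [-19.7, -14.3, 13.2]
opening: 0.121
tgt [475.2 -41.9  54. ] shift [np.float64(0.0019), np.float64(0.0031), np.float64(0.0024)] turn -0.0025
t 2.5 pos [472.8 -44.7  56.4] h,y -43.6 -1.9 rpy [-3.14  -0.     1.876] F [-19.7 -14.3  13.2] op 0.121 j6 -0.54
```

```bash
python3 -m pendant '[[[0.0,0,-0.0023,-0.0096,0],[0.0,0,0.0009,-0.0219,0],[0.0,0,0.0064,-0.0335,0],[0.0,0,0.0142,-0.0436,0],[0.0,0,0.0238,-0.0521,0],[0.0,0,0.0349,-0.0584,0],[0.0,0,0.047,-0.0624,0],[0.0,0,0.0565,-0.0638,0]]]'; python3 go.py 0 0 100
```

```text
t: 3.3
eef_pos: [527.7, -27.7, 121.3]
tcp_rot: [-3.142, 0.001, 1.875]
ft_force: [-4.5, -2.7, 3.7]
opening: 0.115
tgt [513.8 -29.7 100. ] shift [np.float64(0.0022), np.float64(-0.0138), np.float64(0.0213)] turn -0.0029
t 3.3 pos [527.7 -27.7 121.3] h,y 13.8 -2.2 rpy [-3.142e+00  1.000e-03  1.875e+00] F [-4.5 -2.7  3.7] op 0.115 j6 -0.48
```

```bash
python3 -m pendant '[[[0.0,0,0.0064,-0.0001,0],[0.0,0,0.0128,0.0004,0],[0.0,0,0.0191,0.0015,0],[0.0,0,0.0252,0.0033,0],[0.0,0,0.0264,0.0036,0],[0.4,0,0.0264,0.0036,0],[0.4,0,0.0264,0.0036,0],[0.4,0,0.0264,0.0036,0]]]'; python3 go.py 45 0 200;  python3 -m pendant '[[[0.4,0,0,-0.03,0],[0.4,0,0,-0.06,0],[0.4,0,0,-0.1,0],[0.7,0,0,-0.1,0],[0.98,0,0,-0.1,0],[0.98,0,0,-0.1,0],[0.98,0,0,-0.1,0],[0.98,0,0,-0.1,0]]]'
python3 - <<'E'
from h import *
from cell import env
c=env.read_camera("side"); cv2.imwrite("pics/s1.png",cv2.resize(c["image"][130:330,200:400],None,fx=3,fy=3)); 
b=w2b(cloud(c).reshape(-1,3)); m=(b[:,0]>60)&(b[:,0]<100)&(abs(b[:,1])<105)&(b[:,2]>20)&(b[:,2]<60); print(m.sum(),np.median(b[m],0))
E
```

```text
t: 4.1
eef_pos: [552.9, -19.5, 115.8]
tcp_rot: [-3.141, -0.0, 1.875]
ft_force: [-0.5, -0.0, -0.3]
opening: 0.317
tgt [556.7 -16.1 200. ] shift [np.float64(0.0021), np.float64(0.0047), np.float64(-0.0842)] turn -0.0033
t 4.1 pos [552.9 -19.5 115.8] h,y 40.3 -2.1 rpy [-3.141 -0.     1.875] F [-0.5 -0.  -0.3] op 0.317 j6 -0.46
t: 4.9
eef_pos: [552.8, -19.6, 214.9]
tcp_rot: [-3.14, -0.001, 1.875]
ft_force: [-0.5, 0.1, -0.3]
opening: 0.768
142 [83.40528379 12.62605241 46.08978439]
```

View pics/s1.png

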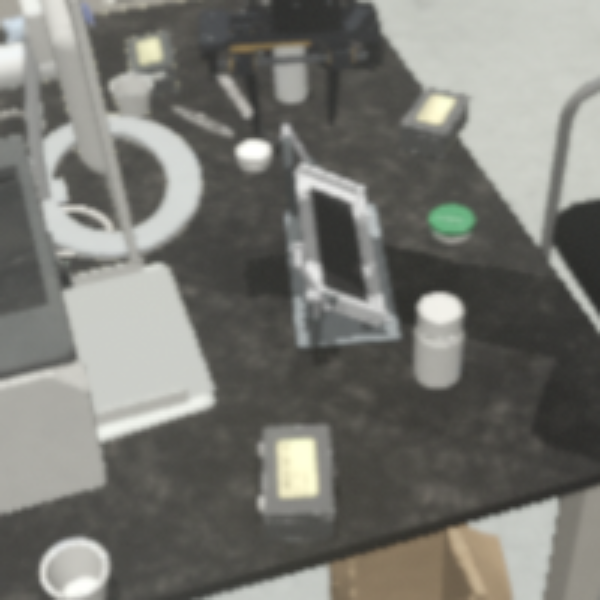

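The bail is parked: the bar's top measures (83,46) in bed axes, as expected. Contact with the bar put it about 3 mm nearer the robot than the camera did, so I'll shift arm targets by that. Next is case 1.

```bash
sed -i 's/513.8,-29.7,50/511,-30.6,50/' h.py; python3 - <<'E'
from h import *
P=cloud(load("top0.npz")).reshape(-1,3)
for x,y,a in((474,290,15),(441,-341,-11.7)):
    r=np.radians(a); d=P[:,:2]-[x,y]; u=d@[np.cos(r),np.sin(r)]; v=d@[-np.sin(r),np.cos(r)]
    m=(abs(u)<115)&(abs(v)<60)&(P[:,2]>50); print(m.sum(),P[m].max(0).round() if m.any() else '')
    m=(abs(u)<75)&(abs(u)>40)&(abs(v)<30)&(P[:,2]>8); print("finger zone",m.sum(),P[m].round()[:5].tolist())
E
python3 go.py w 474 290 110 105
```

```text
0 
finger zone 8 [[524.0, 273.0, 32.0], [520.0, 276.0, 41.0], [513.0, 299.0, 45.0], [514.0, 298.0, 38.0], [511.0, 309.0, 40.0]]
0 
finger zone 1 [[501.0, -367.0, 9.0]]
tgt [474. 290. 110.] shift [np.float64(0.319), np.float64(0.0174), np.float64(0.105)] turn 0.0422
t 4.95 pos [552.9 -19.6 215. ] h,y 43.2 -2.2 rpy [-3.140e+00 -1.000e-03  1.875e+00] F [0.5 0.4 0.1] op 0.803 j6 -0.46
```

```bash
python3 -m pendant '[[[0.98,0.05,0.003,0,0],[0.98,0.1,0.006,0,0.02],[0.98,0.15,0.009,0.01,0.042],[0.98,0.2,0.011,0.04,0.042],[0.98,0.25,0.014,0.07,0.042],[0.98,0.29,0.016,0.095,0.042],[0.98,0.319,0.0174,0.105,0.042],[0.98,0.319,0.0174,0.105,0.042]]]'; python3 go.py w 474 290 12 105
```

```text
t: 5.75
eef_pos: [471.7, 293.2, 108.0]
tcp_rot: [-3.137, 0.0, 1.837]
ft_force: [-0.4, -0.7, -0.9]
opening: 0.984
tgt [474. 290.  12.] shift [np.float64(-0.0037), np.float64(0.0013), np.float64(0.096)] turn 0.0043
t 5.75 pos [471.7 293.2 108. ] h,y 60.5 320.5 rpy [-3.137  0.     1.837] F [-0.4 -0.7 -0.9] op 0.984 j6 0.17
```

```bash
python3 -m pendant '[[[0.98,0,0,0.035,0],[0.98,0,0,0.065,0],[0.98,0,0,0.085,0],[0.98,0,0,0.098,0],[0.98,0,0,0.098,0],[0,0,0,0.098,0],[0,0,0,0.098,0],[0,0,0,0.098,0]]]'; python3 -m pendant '[[[0,0,0,0,0],[0,0,0,0,0],[0,0,0,-0.01,0],[0,0,0,-0.04,0],[0,0,0,-0.08,0],[0,0,0,-0.13,0],[0,0,0,-0.17,0],[0,0,0,-0.17,0]]]'; python3 go.py -7 55 180
```

```text
t: 6.55
eef_pos: [474.6, 290.1, 13.8]
tcp_rot: [3.14, -0.0, 1.833]
ft_force: [-0.4, -0.8, 0.8]
opening: 0.781
t: 7.35
eef_pos: [475.3, 290.6, 188.1]
tcp_rot: [3.134, -0.001, 1.833]
ft_force: [0.3, 0.2, -4.7]
opening: 0.667
tgt [487.7  19.7 180. ] shift [np.float64(-0.2649), np.float64(-0.0583), np.float64(0.0081)] turn -0.045
t 7.35 pos [475.3 290.6 188.1] h,y 63.1 317.0 rpy [ 3.134e+00 -1.000e-03  1.833e+00] F [ 0.3  0.2 -4.7] op 0.667 j6 0.17
```

```bash
python3 -m pendant '[[[0,-0.05,-0.011,0,0],[0,-0.1,-0.022,0,-0.02],[0,-0.15,-0.033,0,-0.045],[0,-0.2,-0.044,0,-0.045],[0,-0.24,-0.053,0,-0.045],[0,-0.262,-0.058,0,-0.045],[0,-0.265,-0.058,0,-0.045],[0,-0.265,-0.058,0,-0.045]]]'
cat > look.py <<'E'
from h import *
from cell import env
import sys
i=sys.argv[1]
for n in("top","side"):
    c=env.read_camera(n); np.savez(f"{n}{i}.npz",**c)
a=load(f"side{i}.npz")["image"]; b=load(f"top{i}.npz")["image"]
cv2.imwrite(f"pics/l{i}.png",np.hstack([cv2.resize(a[130:270,230:370],None,fx=2.8,fy=2.8,interpolation=cv2.INTER_CUBIC),cv2.resize(b[130:270,240:380],None,fx=2.8,fy=2.8,interpolation=cv2.INTER_CUBIC)]))
E
python3 look.py 1; python3 go.py -5 55 110
```

```text
t: 8.15
eef_pos: [486.2, 18.8, 182.2]
tcp_rot: [-3.14, -0.001, 1.876]
ft_force: [1.0, 0.5, -3.5]
opening: 0.672
tgt [489.6  20.3 110. ] shift [np.float64(-0.0005), np.float64(0.0033), np.float64(0.0724)] turn 0.0004
t 8.25 pos [486.3  19.8 182.4] h,y -8.3 55.5 rpy [-3.141e+00 -1.000e-03  1.878e+00] F [ 0.2  0.3 -3.8] op 0.671 j6 -0.4
```

View pics/l1.png

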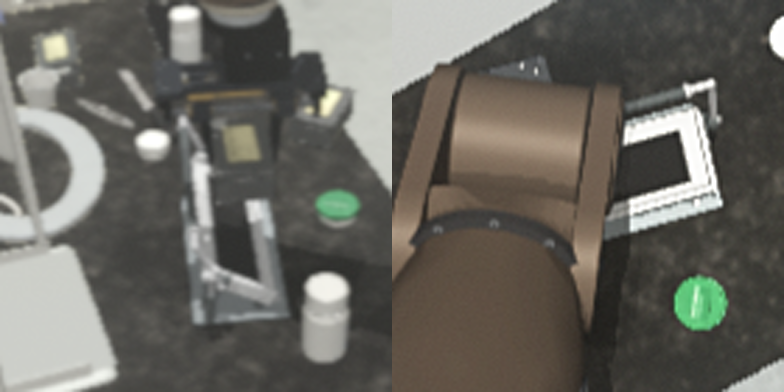

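The case is held level with the label up (side view, label near (240,145)). I'll measure its end face along y.

```bash
cat > endf.py <<'E'
from h import *
import sys
i,zc,sgn=sys.argv[1],float(sys.argv[2]),1
P=cloud(load(f"side{i}.npz")).reshape(-1,3); d=P-O
hh=d[:,0]*np.cos(PSI)+d[:,1]*np.sin(PSI); y=-d[:,0]*np.sin(PSI)+d[:,1]*np.cos(PSI); z=P[:,2]
m=(abs(hh+6)<22)&(z>zc+5)&(z<zc+36)&(abs(y)<180); print("end face y",m.sum(),np.percentile(y[m],[50,80,95]).round(1),"h",hh[m].min().round(1),hh[m].max().round(1))
m=(abs(hh)<60)&(z>zc+38)&(z<zc+47)&(abs(y)<180); print("top: n",m.sum(),"y",np.percentile(y[m],[2,98]).round(1),"h",np.percentile(hh[m],[2,98]).round(1),"z",np.median(z[m]).round(1))
for k in np.arange(0,180,10):
    q=m&(y>k)&(y<=k+10)
    if q.sum()>5: print(k,q.sum(),np.percentile(z[q],[20,50,80]).round(1),np.percentile(hh[q],[2,98]).round(1))
E
python3 endf.py 1 169
```

```text
end face y 124 [106.1 107.7 109.3] h -28.0 14.7
top: n 415 y [  5.3 107.5] h [-38.6  24.9] z 209.6
0 28 [208.  208.9 210. ] [-36.3  19.7]
10 30 [208.5 209.4 210.2] [-36.5  21.9]
20 31 [208.1 209.4 210.4] [-37.2  22.8]
30 40 [208.6 209.8 210.8] [-33.7  21.3]
40 32 [208.7 209.7 210.8] [-36.1  17.5]
50 37 [209.1 209.9 210.9] [-36.8  21.8]
60 55 [208.6 209.9 212.2] [-47.5  31.8]
70 42 [209.  209.5 210.5] [-37.2  23.4]
80 36 [209.1 209.5 210.6] [-36.6  24.2]
90 43 [208.6 209.6 210.6] [-37.5  25.1]
100 40 [208.8 209.7 210.9] [-34.5  22.6]
```

```bash
python3 -m pendant '[[[0,-0.0005,0.003,0.03,0],[0,-0.0005,0.003,0.06,0],[0,-0.0005,0.003,0.08,0],[0,-0.0005,0.003,0.09,0],[0,-0.0005,0.003,0.096,0],[0,-0.0005,0.003,0.1,0],[0,-0.0005,0.003,0.1,0],[0,-0.0005,0.003,0.1,0]]]'; python3 go.py -5 55 82
```

```text
t: 9.05
eef_pos: [490.2, 19.5, 83.4]
tcp_rot: [3.141, 0.001, 1.878]
ft_force: [0.5, -0.0, -3.2]
opening: 0.675
tgt [489.6  20.3  82. ] shift [np.float64(0.001), np.float64(-0.0003), np.float64(0.0014)] turn -0.0001
t 9.05 pos [490.2  19.5  83.4] h,y -4.7 54.0 rpy [3.141e+00 1.000e-03 1.878e+00] F [ 0.5 -0.  -3.2] op 0.675 j6 -0.4
```

```bash
python3 -m pendant '[[[0,0.001,0,0.002,0],[0.69,0.001,0,0.003,0],[0.71,0.001,-0.002,0.003,0],[0.73,0.001,-0.004,0.003,0],[0.75,0.001,-0.006,0.003,0],[0.77,0.001,-0.008,0.003,0],[0.79,0.001,-0.009,0.003,0],[0.79,0.001,-0.010,0.003,0]]]'; python3 go.py -5 55 82; python3 look.py 2;
```

```text
t: 9.85
eef_pos: [480.2, 17.3, 80.0]
tcp_rot: [3.141, 0.0, 1.878]
ft_force: [-0.1, 0.3, -0.5]
opening: 0.787
tgt [489.6  20.3  82. ] shift [np.float64(0.0), np.float64(0.0099), np.float64(-0.002)] turn -0.0003
t 9.85 pos [480.2  17.3  80. ] h,y -14.9 55.0 rpy [3.141 0.    1.878] F [-0.1  0.3 -0.5] op 0.787 j6 -0.41
```

View pics/l2.png

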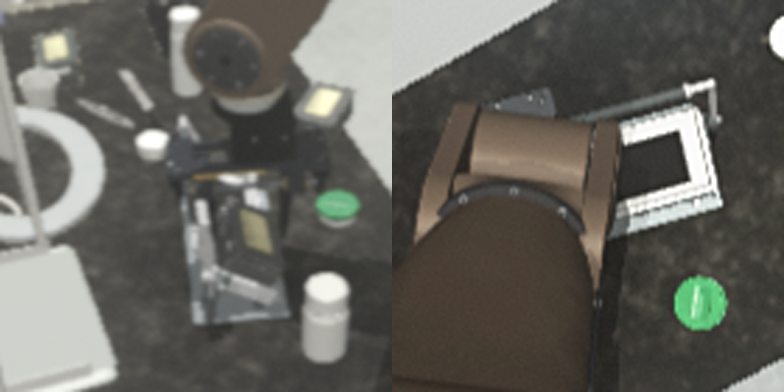

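```bash
python3 -m pendant '[[[0.82,0,-0.002,0,0],[0.82,0,-0.002,0,0],[0.82,0,-0.002,-0.01,0],[0.82,0,-0.002,-0.025,0],[0.82,0,-0.002,-0.05,0],[0.82,0,-0.002,-0.09,0],[0.82,0,-0.002,-0.135,0],[0.98,0,-0.002,-0.135,0]]]'; python3 go.py w 438 -341 215 78.3; 
cat > chk.py <<'E'
from h import *
import sys
setcam=sys.argv[1]; i=sys.argv[2]
P=cloud(load(f"{setcam}{i}.npz")).reshape(-1,3); b=w2b(P)
for s in(1,-1):
    m=(b[:,1]*s>8)&(b[:,1]*s<102)&(abs(b[:,2]-42)<6)&(b[:,0]>-45)&(b[:,0]<35)
    if m.sum()<20: print("no",s,m.sum()); continue
    q=b[m]; A=np.c_[q[:,:2],np.ones(len(q))]; k=np.linalg.lstsq(A,q[:,2],rcond=None)[0]
    print("seat",s,"n",m.sum(),"z",np.median(q[:,2]).round(1),"tilt",k[:2].round(3),"x",np.percentile(q[:,0],[1,99]).round(1))
    m=(b[:,1]*s>-10)&(b[:,1]*s<125)&(abs(b[:,2]-40)<8)&(abs(b[:,0])<25); print("  y",np.percentile(b[m,1],[1,99]).round(1))
E
```

```text
t: 10.75
eef_pos: [480.0, 16.7, 220.3]
tcp_rot: [3.133, 0.004, 1.878]
ft_force: [0.4, 0.3, -0.4]
opening: 0.862
tgt [ 438. -341.  215.] shift [np.float64(-0.3282), np.float64(-0.1481), np.float64(0.0053)] turn 0.5113
t 10.75 pos [480.   16.7 220.3] h,y -15.3 54.4 rpy [3.133 0.004 1.878] F [ 0.4  0.3 -0.4] op 0.862 j6 -0.41
```

```bash
python3 -m pendant '[[[0.98,-0.045,-0.02,0,0],[0.98,-0.09,-0.04,0,0.1],[0.98,-0.135,-0.06,0,0.2],[0.98,-0.18,-0.08,0,0.32],[0.98,-0.225,-0.1,0.01,0.44],[0.98,-0.27,-0.12,0.04,0.51],[0.98,-0.31,-0.138,0.08,0.51],[0.98,-0.328,-0.146,0.1,0.51]]]'; python3 look.py 3; python3 chk.py top 3; python3 chk.py side 3; python3 go.py w 441 -341.5 12 78.5
```

```text
t: 11.55
eef_pos: [437.4, -342.0, 113.9]
tcp_rot: [3.141, 0.001, 1.367]
ft_force: [1.3, 0.2, 0.5]
opening: 0.981
seat 1 n 767 z 41.5 tilt [-0.004  0.001] x [-35.1  29.6]
  y [  4.2 105.8]
no -1 0
seat 1 n 301 z 40.2 tilt [-0.002  0.002] x [-34.7  29.7]
  y [  4.7 108.5]
no -1 0
tgt [ 441.  -341.5   12. ] shift [np.float64(0.0017), np.float64(0.0046), np.float64(0.0991)] turn -0.0055
t 11.65 pos [ 436.2 -342.2  111.1] h,y -165.6 -274.4 rpy [-3.137e+00 -2.000e-03  1.365e+00] F [0.5 0.5 0.3] op 0.979 j6 -0.58
```

View pics/l3.png

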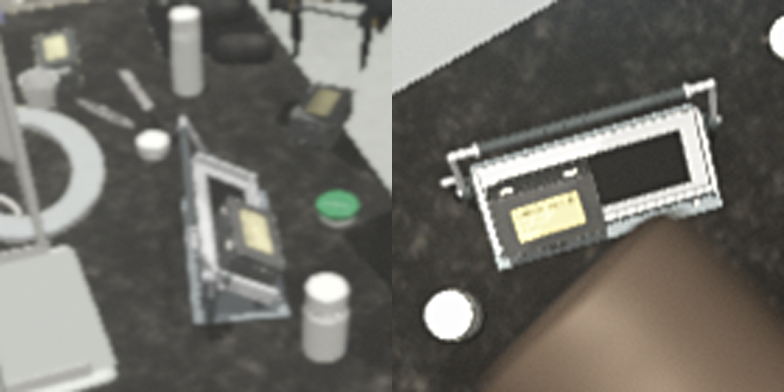

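Case 1 lies flat against the lip (z 41.5, tilt about 0, y 4 to 106). Case 2 is next.

```bash
python3 -m pendant '[[[0.98,0.002,0.0045,0.03,0],[0.98,0.002,0.0045,0.06,0],[0.98,0.002,0.0045,0.085,0],[0.98,0.002,0.0045,0.098,0],[0.98,0.002,0.0045,0.098,0],[0,0.002,0.0045,0.098,0],[0,0.002,0.0045,0.098,0],[0,0.002,0.0045,0.098,0]]]'; python3 -m pendant '[[[0,0,0,0,0],[0,0,0,0,0],[0,0,0,-0.01,0],[0,0,0,-0.04,0],[0,0,0,-0.08,0],[0,0,0,-0.13,0],[0,0,0,-0.17,0],[0,0,0,-0.17,0]]]'; python3 go.py -7 -55 180
```

```text
t: 12.45
eef_pos: [443.2, -339.3, 18.0]
tcp_rot: [3.14, 0.001, 1.368]
ft_force: [0.6, -0.1, -0.6]
opening: 0.78
t: 13.25
eef_pos: [444.1, -340.1, 192.4]
tcp_rot: [3.134, 0.005, 1.368]
ft_force: [0.4, 0.5, -3.6]
opening: 0.668
tgt [521.  -85.1 180. ] shift [np.float64(0.2652), np.float64(0.0239), np.float64(0.0124)] turn -0.5101
t 13.25 pos [ 444.1 -340.1  192.4] h,y -157.4 -274.7 rpy [3.134 0.005 1.368] F [ 0.4  0.5 -3.6] op 0.668 j6 -0.57
```

```bash
python3 -m pendant '[[[0,0.045,0.004,0,-0.06],[0,0.09,0.008,0,-0.15],[0,0.135,0.012,0,-0.25],[0,0.18,0.016,0,-0.37],[0,0.22,0.02,0,-0.47],[0,0.25,0.022,0.005,-0.51],[0,0.265,0.024,0.01,-0.51],[0,0.265,0.024,0.01,-0.51]]]'; python3 look.py 4; python3 go.py -5 -55 110;  sed -i 's/np.arange(0,180,10)/np.arange(-120,180,20)/' endf.py; python3 endf.py 4 163
```

```text
t: 14.05
eef_pos: [519.4, -82.8, 175.6]
tcp_rot: [-3.14, -0.001, 1.879]
ft_force: [-0.9, -0.1, -4.3]
opening: 0.67
tgt [522.9 -84.5 110. ] shift [np.float64(-0.0009), np.float64(0.0033), np.float64(0.0663)] turn -0.0007
t 14.15 pos [519.4 -84.7 176.3] h,y -8.3 -54.1 rpy [-3.14  -0.     1.877] F [-0.6 -0.1 -3.5] op 0.668 j6 -0.59
end face y 189 [-7.8 -4.8 -3.6] h -27.9 15.7
top: n 56 y [-103.2   -8.2] h [-45.2  33.6] z 201.6
-80 6 [201.2 201.4 201.9] [-34.6  18.8]
-40 9 [201.4 202.1 204.2] [-25.9  30.4]
```

```bash
python3 - <<'E'
from h import *
for i,zc in((1,167.6),(4,159.5)):
    P=cloud(load(f"side{i}.npz")).reshape(-1,3); d=P-O
    hh=d[:,0]*np.cos(PSI)+d[:,1]*np.sin(PSI); y=-d[:,0]*np.sin(PSI)+d[:,1]*np.cos(PSI); z=P[:,2]
    m=(abs(hh+6)<25)&(z>zc+5)&(z<zc+36)&(abs(y)<180)
    for lo in range(5,36,6): 
        q=m&(z>zc+lo)&(z<zc+lo+6); print(i,lo,q.sum(),np.percentile(y[q],[10,50,90]).round(1))
    m=(abs(hh+6)<40)&(abs(z-zc-42)<5)&(abs(y)<180); print(np.histogram(y[m],bins=np.arange(-120,121,8)))
    L=cv2.inRange(cv2.cvtColor(load(f"side{i}.npz")["image"],cv2.COLOR_BGR2HSV),(15,45,60),(45,255,255)).ravel()>0
    q=m&L; print("label y",q.sum(),np.percentile(y[q],[2,50,98]).round(1) if q.sum() else '')
E
```

```text
1 5 27 [103.6 106.5 109.6]
1 11 24 [104.4 105.9 108.9]
1 17 29 [102.9 105.9 107.3]
1 23 31 [104.2 105.8 107.7]
1 29 22 [104.5 105.9 107.6]
1 35 4 [106.2 106.6 107.4]
(array([ 0,  0,  0,  0,  0,  0,  0,  0,  0,  0,  0,  0,  0,  0,  0, 15, 30,
       30, 25, 32, 25, 30, 36, 42, 36, 29, 37, 38, 33,  0]), array([-120, -112, -104,  -96,  -88,  -80,  -72,  -64,  -56,  -48,  -40,
        -32,  -24,  -16,   -8,    0,    8,   16,   24,   32,   40,   48,
         56,   64,   72,   80,   88,   96,  104,  112,  120]))
label y 143 [20.8 56.9 87.3]
4 5 26 [-7.8 -6.1 -3.7]
4 11 20 [-8.  -5.9 -4.1]
4 17 28 [-7.7 -5.6 -3.5]
4 23 22 [-8.4 -5.7 -3.9]
4 29 21 [-7.7 -5.4 -3.3]
4 35 4 [-63.1  -6.8  -4.1]
(array([ 0, 14, 22, 20, 26, 13, 25, 28, 26, 31, 33, 26, 26, 31, 17,  0,  0,
        0,  0,  0,  0,  0,  0,  0,  0,  0,  0,  0,  0,  0]), array([-120, -112, -104,  -96,  -88,  -80,  -72,  -64,  -56,  -48,  -40,
        -32,  -24,  -16,   -8,    0,    8,   16,   24,   32,   40,   48,
         56,   64,   72,   80,   88,   96,  104,  112,  120]))
label y 108 [-89.4 -57.3 -25. ]
```

```bash
python3 -m pendant '[[[0,0.0015,0.003,0.03,0],[0,0.0015,0.003,0.055,0],[0,0.0015,0.003,0.073,0],[0,0.0015,0.003,0.083,0],[0,0.0015,0.003,0.089,0],[0,0.0015,0.003,0.092,0],[0,0.0015,0.003,0.092,0],[0,0.0015,0.003,0.092,0]]]'; python3 go.py -5 -52.6 83
```

```text
t: 14.95
eef_pos: [522.5, -82.1, 85.4]
tcp_rot: [3.141, 0.001, 1.878]
ft_force: [0.5, -0.7, -4.0]
opening: 0.667
tgt [522.1 -82.2  83. ] shift [np.float64(-0.0), np.float64(-0.0004), np.float64(0.0024)] turn -0.0002
t 14.95 pos [522.5 -82.1  85.4] h,y -4.6 -52.6 rpy [3.141e+00 1.000e-03 1.878e+00] F [ 0.5 -0.7 -4. ] op 0.667 j6 -0.59
```

```bash
python3 -m pendant '[[[0,0,0,0.002,0],[0.69,0,0,0.003,0],[0.71,0,-0.002,0.003,0],[0.73,0,-0.004,0.003,0],[0.75,0,-0.006,0.003,0],[0.77,0,-0.008,0.003,0],[0.79,0,-0.009,0.003,0],[0.79,0,-0.010,0.003,0]]]'; python3 -m pendant '[[[0.82,0,-0.002,0,0],[0.82,0,-0.002,0,0],[0.82,0,-0.002,-0.01,0],[0.82,0,-0.002,-0.025,0],[0.82,0,-0.002,-0.05,0],[0.82,0,-0.002,-0.09,0],[0.6,0,-0.002,-0.135,0],[0,0,-0.002,-0.135,0]]]'; python3 look.py 5; python3 chk.py side 5; python3 go.py 85 0 220
```

```text
t: 15.75
eef_pos: [512.8, -85.0, 82.0]
tcp_rot: [3.141, 0.0, 1.878]
ft_force: [0.6, -0.3, 0.6]
opening: 0.789
t: 16.55
eef_pos: [512.7, -86.0, 222.7]
tcp_rot: [3.134, 0.005, 1.878]
ft_force: [-0.3, 0.1, -0.9]
opening: 0.702
seat 1 n 301 z 40.1 tilt [-0.012 -0.003] x [-34.7  29.9]
  y [ -8.9 108.7]
seat -1 n 246 z 40.2 tilt [-0.007 -0.   ] x [-35.7  29.3]
  y [-108.5    9. ]
tgt [592.   -4.9 220. ] shift [np.float64(0.0523), np.float64(0.1017), np.float64(-0.002)] turn -0.0001
t 16.65 pos [510.9 -85.5 218. ] h,y -16.8 -52.3 rpy [3.140e+00 1.000e-03 1.878e+00] F [-0.  0. -0.] op 0.625 j6 -0.6
```

```bash
python3 - <<'E'
from h import *
for n in("top0","side0","side5"):
    P=cloud(load(n+".npz")).reshape(-1,3); d=P-O
    hh=d[:,0]*np.cos(PSI)+d[:,1]*np.sin(PSI); y=-d[:,0]*np.sin(PSI)+d[:,1]*np.cos(PSI); z=P[:,2]
    for a,b in((60,110),(110,150),(150,190),(190,230)):
        m=(hh>a)&(hh<b)&(abs(y)<70)&(z>20)&(z<450); print(n,a,b,m.sum(),np.percentile(z[m],[5,50,98]).round() if m.sum() else '',(y[m].min().round(),y[m].max().round()) if m.sum() else '')
E
```

```text
top0 60 110 0  
top0 110 150 0  
top0 150 190 0  
top0 190 230 246 [ 22. 143. 256.] (np.float64(-19.0), np.float64(66.0))
side0 60 110 0  
side0 110 150 0  
side0 150 190 0  
side0 190 230 130 [ 90. 164. 287.] (np.float64(-19.0), np.float64(61.0))
side5 60 110 74 [305. 338. 342.] (np.float64(-69.0), np.float64(-14.0))
side5 110 150 0  
side5 150 190 0  
side5 190 230 135 [ 93. 165. 289.] (np.float64(-17.0), np.float64(62.0))
```

```bash
python3 -m pendant '[[[0,0,0.05,0,0],[0,0,0.094,0,0],[0,0,0.094,0,0],[0,0,0.094,0.03,0],[0,0,0.094,0.06,0],[0,0,0.094,0.085,0],[0,0,0.094,0.103,0],[0,0,0.094,0.103,0]]]'; python3 go.py 40 -52 114
```

```text
t: 17.45
eef_pos: [598.2, -57.0, 110.6]
tcp_rot: [-3.136, -0.003, 1.878]
ft_force: [0.0, -0.5, 0.3]
opening: 0.014
tgt [564.9 -68.1 114. ] shift [np.float64(-0.0005), np.float64(-0.0352), np.float64(-0.0034)] turn -0.0003
t 17.45 pos [598.2 -57.  110.6] h,y 75.2 -51.5 rpy [-3.136e+00 -3.000e-03  1.878e+00] F [ 0.  -0.5  0.3] op 0.014 j6 -0.51
```

```bash
python3 -m pendant '[[[0,0,-0.01,-0.003,0],[0,0,-0.02,-0.003,0],[0,0,-0.029,-0.003,0],[0,0,-0.037,-0.003,0],[0,0,-0.045,-0.003,0],[0,0,-0.053,-0.003,0],[0,0,-0.06,-0.003,0],[0,0,-0.064,-0.003,0]]]'; python3 go.py 40 -52 114; python3 -m pendant '[[[0,0,0,0,0],[0,0,0,-0.02,0],[0,0,0,-0.05,0],[0,0,0,-0.1,0],[0,0,0,-0.14,0],[0,-0.05,0,-0.14,0],[0,-0.1,0,-0.14,0],[0,-0.15,0,-0.14,0]]]';python3 look.py 6; python3 chk.py side 6;
```

```text
t: 18.25
eef_pos: [538.1, -76.6, 116.6]
tcp_rot: [-3.14, -0.001, 1.878]
ft_force: [0.6, 0.5, -0.2]
opening: 0.004
tgt [564.9 -68.1 114. ] shift [np.float64(0.0001), np.float64(0.0281), np.float64(0.0026)] turn -0.0004
t 18.25 pos [538.1 -76.6 116.6] h,y 11.9 -52.0 rpy [-3.140e+00 -1.000e-03  1.878e+00] F [ 0.6  0.5 -0.2] op 0.004 j6 -0.57
t: 19.05
eef_pos: [585.1, -220.8, 257.2]
tcp_rot: [3.141, 0.0, 1.879]
ft_force: [0.6, -0.2, 1.0]
opening: 0.003
seat 1 n 236 z 40.2 tilt [-0.005 -0.008] x [-35.5  29.8]
  y [ -9.2 108.2]
seat -1 n 198 z 40.1 tilt [-0.013  0.002] x [-34.6  29.7]
  y [-123.8    7.2]
```

View pics/l6.png

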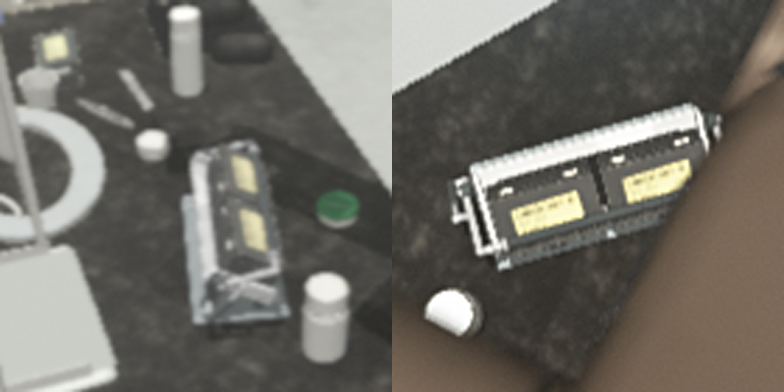

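```bash
python3 -m pendant '[[[0,-0.05,-0.02,0,0],[0,-0.1,-0.06,0,0],[0,-0.15,-0.1,0,0],[0,-0.2,-0.13,0,0],[0,-0.24,-0.15,0,0],[0,-0.24,-0.15,0,0],[0,-0.24,-0.15,0,0],[0,-0.24,-0.15,0,0]]]'; python3 look.py 7; python3 chk.py side 7; python3 chk.py top 7; python3 - <<'E'
from h import *
for n in("top7","side7"):
    b=w2b(cloud(load(n+".npz")).reshape(-1,3))
    for lo,hi in((-95,-5),(5,95)):
        m=(b[:,1]>lo)&(b[:,1]<hi)&(b[:,2]>47)&(b[:,2]<75)&(b[:,0]>-60)&(b[:,0]<40); print(n,lo,"bar",m.sum(),np.median(b[m],0).round(1),b[m,2].max().round(1) if m.sum() else '')
a=load("top0.npz");c=load("top7.npz")
for nm,(u,v) in dict(pow=(261,242),tin=(350,238),rea=(455,138)).items(): print(nm,cloud(a)[v,u].round(1),cloud(c)[v,u].round(1), abs(a["image"][v-10:v+10,u-10:u+10].astype(int)-c["image"][v-10:v+10,u-10:u+10]).mean().round(1))
a=load("side0.npz");c=load("side7.npz")
for nm,w in dict(pow=(376,102,60),tin=(394,-140,15),rea=(662,-401,100)).items():
    u,v=proj(a,[w])[0].round().astype(int); print(nm,u,v,abs(a["image"][v-8:v+8,u-8:u+8].astype(int)-c["image"][v-8:v+8,u-8:u+8]).mean().round(1))
E
python3 go.py 0 0 200
```

```text
t: 19.95
eef_pos: [513.9, -493.6, 256.0]
tcp_rot: [-3.141, -0.001, 1.877]
ft_force: [-0.7, 0.0, -0.4]
opening: 0.006
seat 1 n 243 z 40.3 tilt [-0.012 -0.003] x [-34.1  29.4]
  y [ -8.9 108.8]
seat -1 n 204 z 40.2 tilt [-0.021 -0.002] x [-34.1  29.5]
  y [-122.9    8.9]
seat 1 n 630 z 41.4 tilt [-0.001  0.005] x [-35.3  29.7]
  y [ -8.6 122.2]
seat -1 n 634 z 41.2 tilt [-0.013  0.01 ] x [-35.3  31.1]
  y [-120.5    8.6]
top7 -95 bar 145 [-13.3 -48.3  52.6] 60.1
top7 5 bar 146 [-13.5  50.4  53.5] 59.3
side7 -95 bar 50 [-12.8 -49.6  52.5] 55.1
side7 5 bar 57 [-12.4  53.1  51.8] 55.2
pow [376.4 102.5  93.6] [376.4 102.3  95.3] 0.6
tin [ 394.5 -139.8   20. ] [380.7 -78.1 743.7] 45.0
rea [ 662.2 -401.4  134.1] [ 662.4 -401.6  133.2] 1.2
pow 346 239 7.8
tin 350 203 10.7
rea 296 142 6.6
tgt [511.  -30.6 200. ] shift [np.float64(0.4411), np.float64(0.1365), np.float64(0.0567)] turn 0.0008
t 20.05 pos [ 514.7 -492.3  256.7] h,y -136.1 -441.2 rpy [-3.141e+00 -1.000e-03  1.879e+00] F [-0.1  0.3  0.1] op 0.004 j6 -1.16
```

```bash
python3 - <<'E'
from h import *
from cell import env
for n in("side0","side7"):
    c=load(n+".npz"); m=cv2.inRange(cv2.cvtColor(c["image"],cv2.COLOR_BGR2HSV),(60,100,40),(85,255,255)); m[:, :330]=0; m[:,370:]=0
    p=np.argwhere(m>0)[:,::-1].mean(0); print(n,p.round(2),plane(c,[p],20).round(1))
env.job_done()
E
```

```text
side0 [349.7  202.63] [[ 394.5 -134.4   20. ]]
side7 [348.56 203.28] [[ 398.  -129.8   20. ]]
the job is handed in; nothing more can be done
```

The job is handed in at about 20 s of the 72 s allowed. Both cases are packed under the closed bail, and the robot is clear of everything. One check on the tin did not fully agree.

- **Bail back:** I gripped the bar, swung it past centre to about 1.9 rad and let go. The camera then showed it parked.
- **Cases:** I lowered each case level onto the bed. Opening the jaws slowly then let it settle flat against the lip. Lid heights measured 40–41 mm against the nominal 42 mm, with tilt of 0.02 rad or less. Both lie between the end walls, with a visible gap between them.
- **Bail forward:** I pushed the parked bar forward past centre and it snapped over. At the end the top of the bar measured 52–55 mm above the bed over both cases, which fits a bar bearing on them (about 54 mm expected).
- **Bottles:** In the top camera, both bottles are where they started, within about 2 mm.

**Disagreements:**
- **Tin:** The arm hid it from the top camera at the end. In the side camera its green patch shifted by about 1 pixel, or about 5 mm on the bench. The lighting on it had changed, and I planned no move near it, so I put this down to shadow but did not confirm it.
- **Camera offset:** Gripping the bail bar put the cradle about 3 mm nearer the robot than the cameras did. I corrected the arm targets for that.

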